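Set out the snap-setting corner of a leather bench

ROBOT

A 6-joint arm with a two-finger parallel gripper is mounted at the origin on the work surface. World frame = base frame: x ahead of the robot, y to its left, z up, the work surface at z = 0. Lengths are in m, angles in rad, forces in N, time in s.
With the tool pointing down it reaches from about 0.375 to 0.9 m from the base axis. Payload 3.1 kg.
Tool frame: the origin (TCP) lies at the very end of the fingers, on their centre line; the grasp point (between the pads) lies 19 mm behind it (manip.hold_point_z is the distance from the TCP to the grasp point, in m); y points along the fingers, z is the direction in which the jaws open and shut, and the axes are right-handed (so a half turn about y gives the same grasp; the last joint's range is limited). The gripper opens to 85 mm and grips with 20 to 120 N. Pads are 22 mm wide; open, the fingers measure 114 mm over their backs; the gripper's body (76 mm by 85 mm) begins 54 mm behind the grasp point. The pads swing forward as they close: fully open they stand 13 mm farther back than shut.
Start: joints at [1.048, 0.527, 1.433, -0, 1.181, -0.178], TCP at [0.211, 0.588, 0.231] pointing down, gripper open.
Joint ranges: [-3.08, 3.08], [-0.75, 2.2], [0.22, 2.44], [-1.43, 4.57], [0, 2.65], [-2.85, 2.85]. Speed limits (rad/s): [2.79, 2.79, 3.14, 3.14, 3.14, 3.14].

INTERFACE

Orientations are given as a unit quaternion [x, y, z, w].
In Python, from station import manip, eyes, workorder gives the robot as it stands. The module is installed in compiled form; this text tells all that it offers.
- The arm moves only by the shell command python3 -m jog 'ROWS' [OPENING] [FORCE]. ROWS is JSON, a list of rows, each a list of 2 entries, a list of its own where there are three numbers: the shift along the tool's x, y, z in cm, then the turn about the tool's y in rad. A call has 1 to 20 rows; each row is the pose to reach, as a shift and turn from the pose commanded when the call began, along the tool's axes at that moment; what a row does not reach only later rows make up. A row lasts 1/12 s, in which the tool goes at most 41.7 mm and 7.16 degrees, less where a joint would pass 70% of its speed; a pose out of reach is approached as far as the arm can. A call with a gripper value outside its range is refused whole. OPENING is the finger opening in cm, from 0 to 8.54, set as the call begins (- or left out, the last holds). The fingers move at their own pace and stop on an object; FORCE is the grip in N (left out, the last holds). Time passes only in rows, so rows that repeat a pose let the fingers close. It gives the time, the measured TCP pose, the force and the opening at its end, in the units of the state.
- manip.sense(): the state, without advancing time (a new reading comes with each control period).
- eyes.snapshot(name): name is "side" or "top" or "wrist"; returns a dict with "frame" (480x640x3 uint8, red, green, blue), "vfov" (degrees; the focal length in pixels is half the picture's height over the tangent of half this angle, whatever the lens; pixels are square), "cx", "cy" (the principal point, pixels), "rvec" (rotation vector, rad) and "tvec" (3), from world to camera coordinates, as OpenCV has them. Camera axes: x right, y down, z forward; pixel columns grow to the right and rows downward; lengths in m; the calibration is good to about 2 mm. A picture is of the moment at which its call begins. There is no depth.
- workorder.sign_off(): hands the job in, once; it reports no verdict.
The state is a dict: "t": time; "q": joint angles; "qd": joint speeds; "tau": joint torques, N m; "tcp_pos": TCP position; "tool_rot": TCP orientation; "force": force on the tool from outside, world axes, zero at the start; "ft_torque": the same for the moment, N m; "finger_gap": opening from 0.0 (shut) to 1.0 (fully open).
Only numpy, scipy, OpenCV 4.12 (cv2) and the standard library are available. Lean on these libraries where they do the work, as an engineer would, in place of code of your own. Each camera call takes 0.05 s, during which the arm holds its last target. There are 200 camera calls.

TASK

Set out the snap-setting corner: tip the flanged steel anvil edge first into the round recess of the pale wooden block, then level it so that it sits flat and fully home. Stand the black bottle midway between the block and the punch rack; stand the wide tin beside the block on its other side (the side away from the rack), in line with the block's middle and about 2 to 4 cm from it, then stack the small tin squarely on top of the wide one. Leave the mallet, stone slab and swab tub where they are.

Things in the scene. Friction and masses are not known exactly. Their poses are not given: they have to be found in the camera images.
- anvil_center (a point): Dark steel snap-setting anvil, loose, standing on the bench: a round flange 44 mm in diameter and 8 mm thick, with a round boss 28 mm in diameter rising 16 mm above it (24 mm tall in all; grip it by the boss). About 0.17 kg. The point is on its axis half-way up, 12 mm above its underside; z is its axis, up.
- wide_tin_center (a point): Wide tin: round aluminium screw-lid tin, closed, flat top, 60 mm in diameter, 32 mm tall, about 0.13 kg, loose. The point is on its axis half-way up (16 mm above its underside); z up.
- small_tin_center (a point): Small tin: round aluminium screw-lid tin, closed, flat top, 42 mm in diameter, 24 mm tall, about 0.06 kg, loose. The point is on its axis half-way up (12 mm above its underside); z up.
- bottle_center (a point): Small black round bottle with a white cap, loose and upright: body 36 mm in diameter up to 45 mm high, then a narrow neck and a cap 23 mm wide; 65 mm tall in all, about 0.08 kg. The point is on its axis half-way up (32.5 mm above its underside); z up.
- block: Setting block, fixed to the bench: pale wood, 90 x 90 mm, 30 mm tall, with a round recess (counterbore) in the middle of its top, 50 mm in diameter and 8 mm deep with a 1 mm chamfer (recess floor 22 mm above the bench). Origin at the centre of its underside, right below the recess centre. The punch rack lies along its y axis, at +y or -y, 220 to 240 mm away centre to centre.
- rack: Punch rack, fixed to the bench: dark wooden block 100 mm (x) by 60 mm (y), 35 mm tall, with eight upright steel punches, 63 mm tall in all. Origin at the centre of its underside; x and y lie parallel to the block's.
- mallet: Mallet, a bystander lying on the bench: grey head 100 x 60 x 60 mm and a round wooden handle, 295 mm long in all. Origin under its handle, 90 mm from the head's centre; the handle points to -x.
- swab_tub: White round tub with cotton swabs sticking out, a bystander, 60 mm in diameter, 50 mm tall (76 mm with the swabs). Origin at the centre of its underside.
- stone: Flat pale marble slab, a bystander, 160 x 110 x 18 mm. Origin at the centre of its underside.
Things that resemble listed ones, but are neither listed nor needed, are in the scene too. Leave any orange look-alike of the rack alone. What is shaped like the part that bears wide_tin_center but yellow is not meant.

How it is judged:
By the outcome, as a careful person would: the job done as asked, in the order asked, and still so for the second after the job is handed in, with the robot touching nothing.
It also fails if it takes over 96 s, if anything falls off the work surface, if the arm or the gripper's body presses on something with over 40 N, if the wrist force passes 120 N, or if a joint passes its speed limit or range.

## Working session

There is one attempt and no reset: what is moved stays moved. The work goes in short steps, Python scripts to look and compute and a shell command to move; the robot and the scene stay as the last step left them, time stands still between calls to the robot, and variables do not carry over. Pictures are saved under pics/ and viewed, about 12 in all and at most 16, crops included, and the job is handed in when it is done.

```bash
mkdir -p pics; cat > h.py <<'E'
import numpy as np, cv2
from station import manip, eyes, workorder
from scipy.spatial.transform import Rotation as R
def snap(name,fn,crop=None,scale=1):
    s=eyes.snapshot(name); im=cv2.cvtColor(s["frame"],cv2.COLOR_RGB2BGR)
    np.savez('pics/'+fn+'.npz',**{k:s[k] for k in s})
    if crop: x0,y0,x1,y1=crop; im=im[y0:y1,x0:x1]
    if scale!=1: im=cv2.resize(im,None,fx=scale,fy=scale,interpolation=cv2.INTER_CUBIC)
    cv2.imwrite('pics/'+fn+'.png',im); return s
def cam(s):
    f=240/np.tan(np.radians(float(s["vfov"]))/2)
    K=np.array([[f,0,float(s["cx"])],[0,f,float(s["cy"])],[0,0,1]])
    return K,cv2.Rodrigues(np.array(s["rvec"],float))[0],np.array(s["tvec"],float).ravel()
def back(s,u,v,z):
    K,Rm,t=cam(s); d=Rm.T@np.linalg.inv(K)@[u,v,1]; o=-Rm.T@t
    return o+d*(z-o[2])/d[2]
def proj(s,p):
    K,Rm,t=cam(s); c=K@(Rm@np.asarray(p,float)+t); return c[:2]/c[2]
def load(fn): return dict(np.load('pics/'+fn+'.npz'))
E
python3 - <<'E'
from h import *
for n in ("top","side","wrist"):
    s=snap(n,n+"1"); K,Rm,t=cam(s); print(n,s["vfov"],s["cx"],s["cy"],-Rm.T@t, Rm[2], [k for k in s])
st=manip.sense(); print(st, manip.hold_point_z); print(R.from_quat(st["tool_rot"]).as_matrix())
E
```

```text
top 55.49277086759373 315.7298123528433 240.4052910132313 [ 0.40451598 -0.02730894  1.04572429] [ 0.19092952  0.03634323 -0.98093073] ['frame', 'vfov', 'cx', 'cy', 'rvec', 'tvec']
side 57.185740768703376 317.2966566978766 244.6088358527359 [ 0.27282145 -0.82637603  0.6357017 ] [ 0.29559336  0.7848318  -0.54466834] ['frame', 'vfov', 'cx', 'cy', 'rvec', 'tvec']
wrist 60.06857160183584 322.6095802184853 243.76217327685825 [0.13766732 0.6134607  0.37238618] [ 0.27893962 -0.10174974 -0.95490297] ['frame', 'vfov', 'cx', 'cy', 'rvec', 'tvec']
{'t': 0.15, 'q': array([ 1.04848096e+00,  5.28308495e-01,  1.43361493e+00,  4.73129513e-06,
        1.18140209e+00, -1.78516596e-01]), 'qd': array([ 0.00223612, -0.00229999, -0.00495626, -0.00049015,  0.00088263,
       -0.00049084]), 'tau': array([ 6.16774269e-04, -4.42738795e+01, -1.78275007e+01, -1.99261153e-04,
        5.57785141e-03,  1.04726041e-05]), 'tcp_pos': array([0.21036629, 0.58794484, 0.23052188]), 'tool_rot': array([ 0.69725972, -0.12116583,  0.12074229, -0.69610993]), 'force': array([-0.18035477,  0.84471065,  1.1045803 ]), 'ft_torque': array([ 0.01386625, -0.0281427 ,  0.02981826]), 'finger_gap': 1.0022105349936483} 0.0187
[[ 9.41480283e-01 -8.68292861e-04  3.37066942e-01]
 [-3.37067916e-01 -1.49962106e-03  9.41479140e-01]
 [-3.12006933e-04 -9.99998499e-01 -1.70453732e-03]]
```

View pics/top1.png

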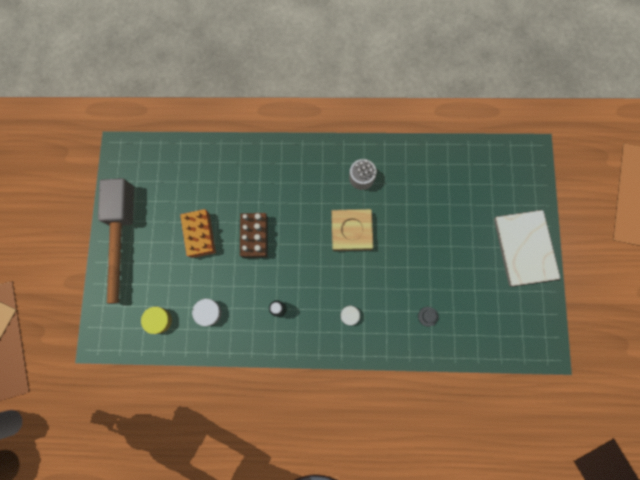

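View pics/side1.png

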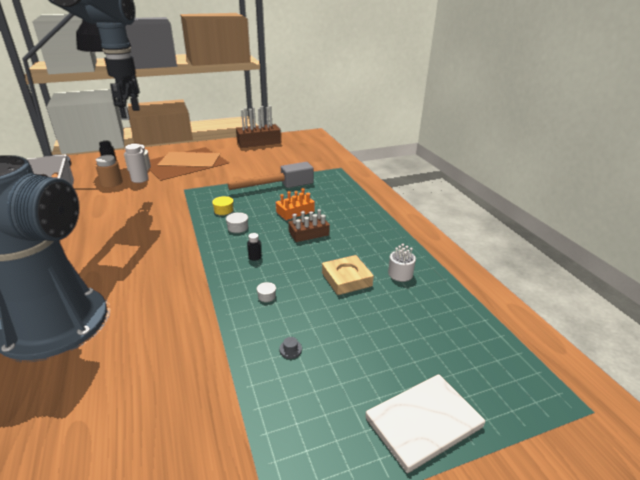

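The top view shows the block at (352,230), rack (254,235), anvil (428,316), small tin (350,315), bottle (277,308) and wide tin (206,312). The yellow tin and the orange rack are decoys. The side view agrees.

```bash
python3 - <<'E'
from h import *
s=load("top1"); d=load("side1")
im=cv2.cvtColor(s["frame"],cv2.COLOR_RGB2BGR); hsv=cv2.cvtColor(im,cv2.COLOR_BGR2HSV)
for n,(u,v,r) in dict(block=(352,230,32),rack=(254,235,28),anvil=(428,316,15),small=(350,315,16),bottle=(277,308,14),wide=(206,312,20),tub=(363,172,20)).items():
    w=hsv[v-r:v+r,u-r:u+r].astype(int)
    # non-mat mask: mat hue
    mat=(w[...,0]>68)&(w[...,0]<98)&(w[...,1]>60)
    m=(~mat).astype(np.uint8)
    k,l,stt,c=cv2.connectedComponentsWithStats(m)
    i=1+np.argmax(stt[1:,4]); print(n,stt[i]+[u-r,v-r,0,0,0],c[i]+[u-r,v-r],[back(s,*(c[i]+[u-r,v-r]),z)[:2].round(4) for z in (0,.03)])
for n,p,z in (("anvil",(290,344),.024),("small",(266,289),.024),("bottle",(253,238),.065),("wide",(237,219),.032),("recess",(348,267),.03)):
    print(n,back(d,*p,z).round(4))
x0=180;y=200
crop=cv2.resize(im[195:335,190:450],None,fx=3,fy=3,interpolation=cv2.INTER_CUBIC); cv2.imwrite('pics/c1.png',crop)
E
```

```text
block [ 330  208   47   44 1916] [352.18162839 229.54123173] [array([ 0.6351, -0.0734]), array([ 0.6285, -0.0721])]
rack [ 229  211   41   48 1429] [252.66270119 234.98460462] [array([0.6191, 0.1602]), array([0.613 , 0.1548])]
anvil [418 306  21  21 334] [427.63173653 316.18862275] [array([ 0.438 , -0.2433]), array([ 0.437 , -0.2371])]
small [340 304  22  22 381] [349.99212598 315.04199475] [array([ 0.4373, -0.0693]), array([ 0.4364, -0.0681])]
bottle [268 300  18  18 218] [276.63302752 308.35321101] [array([0.4493, 0.0974]), array([0.448 , 0.0939])]
wide [ 186  292   40   40 1119] [203.76586238 313.90705987] [array([0.4338, 0.2639]), array([0.4329, 0.2556])]
tub [348 157  35  34 825] [362.95636364 174.03515152] [array([ 0.7715, -0.0986]), array([ 0.761 , -0.0966])]
anvil [ 0.4366 -0.2516  0.024 ]
small [ 0.4359 -0.076   0.024 ]
bottle [0.4454 0.0754 0.065 ]
wide [0.4366 0.2383 0.032 ]
recess [ 0.6361 -0.0679  0.03  ]
```

View pics/c1.png

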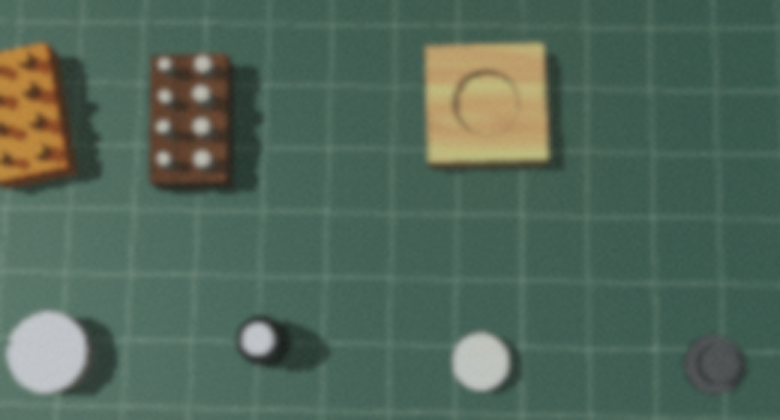

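```bash
python3 - <<'E'
from h import *
s=load("top1"); d=load("side1")
P={"wide":(205.7,311.7,.032),"bottle":(276,308,.065),"small":(350.3,315.3,.024),"anvil":(428.5,316,.024),"recess":(351.7,229.5,.026)}
im=cv2.cvtColor(d["frame"],cv2.COLOR_RGB2BGR)
for n,(u,v,z) in P.items():
    p=back(s,u,v,z); q=proj(d,p); print(n,p.round(4),q.round(1))
    cv2.drawMarker(im,tuple(int(x) for x in q.round()),(0,0,255),0,6,1)
c=[(331.7,209.7),(371.7,209.3),(373.3,249.3),(332.7,249.7)]
C=[back(s,*x,.03)[:2] for x in c]
for i in range(4): e=C[i]-C[i-1]; print(np.hypot(*e).round(4),np.degrees(np.arctan2(e[1],e[0])).round(1))
print('block c',np.mean(C,0))
r=[(241,213.5),(266.7,213.5),(266.7,256.5),(240.3,256.5)]
C=[back(s,*x,.035)[:2] for x in r]
for i in range(4): e=C[i]-C[i-1]; print(np.hypot(*e).round(4),np.degrees(np.arctan2(e[1],e[0])).round(1))
print('rack c',np.mean(C,0))
# mat top edge straightness in top
hsv=cv2.cvtColor(s["frame"],cv2.COLOR_RGB2HSV)
for cxx in range(110,550,50):
    h=hsv[110:160,cxx,0].astype(int); print(cxx,110+np.argmax(h>60),end=' ; ')
cv2.imwrite('pics/c2.png',cv2.resize(im[190:360,190:420],None,fx=3,fy=3))
E
```

```text
wide [0.4378 0.251  0.032 ] [236.5 216.8]
bottle [0.4472 0.0911 0.065 ] [252.3 234.7]
small [ 0.436 -0.069  0.024] [265.2 287.1]
anvil [ 0.4377 -0.2402  0.024 ] [288.8 339.8]
recess [ 0.6294 -0.0712  0.026 ] [345.9 269.7]
0.0933 2.1
0.0916 -88.8
0.093 -178.0
0.0914 91.4
block c [ 0.62895681 -0.07242311]
0.1 2.0
0.0593 -89.4
0.0998 -177.7
0.0598 90.8
rack c [0.61240313 0.15162007]
110 133 ; 160 133 ; 210 133 ; 260 134 ; 310 134 ; 360 134 ; 410 134 ; 460 135 ; 510 135 ;
```

View pics/c2.png

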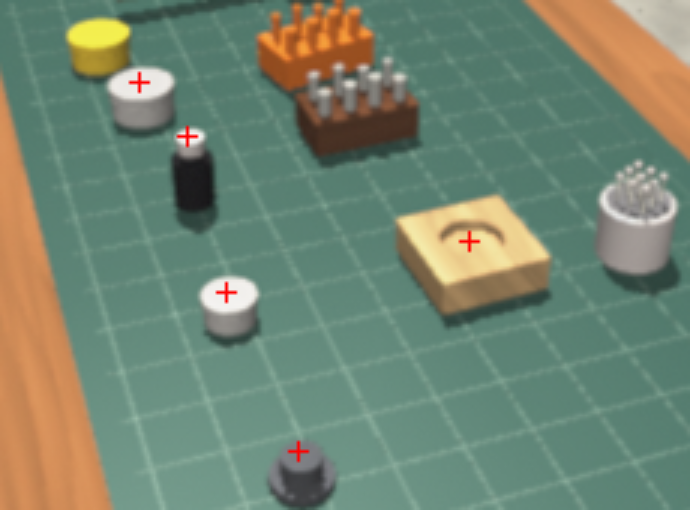

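The projected marks sit within about 3 px of the object tops in the side view, so the top-camera positions hold to a few mm. Next I align the tool with the world axes and go over the anvil.

```bash
python3 -m jog '[[[35.7,3,-28.4],-0.344],[[35.7,3,-28.4],-0.344],[[35.7,3,-28.4],-0.344],[[35.7,3,-28.4],-0.344],[[35.7,3,-28.4],-0.344],[[35.7,3,-28.4],-0.344],[[35.7,3,-28.4],-0.344],[[35.7,3,-28.4],-0.344],[[35.7,3,-28.4],-0.344],[[35.7,3,-28.4],-0.344],[[35.7,3,-28.4],-0.344],[[35.7,3,-28.4],-0.344],[[35.7,3,-28.4],-0.344],[[35.7,3,-28.4],-0.344]]'
python3 - <<'E'
from h import *
s=manip.sense(); print(s["tcp_pos"],R.from_quat(s["tool_rot"]).as_matrix().round(4),s["q"].round(3))
E
```

```text
t: 1.32
tcp_pos: [0.4505, 0.2006, 0.2011]
tool_rot: [-0.707, 0.001, 0.0, 0.707]
force: [-0.9, 0.7, -0.4]
finger_gap: 1.002
[0.45050847 0.20062737 0.20105705] [[ 1.0e+00 -1.4e-03  1.1e-03]
 [-1.1e-03  3.0e-04  1.0e+00]
 [-1.4e-03 -1.0e+00  3.0e-04]] [ 1.920e-01  3.960e-01  1.790e+00  1.000e-03  9.580e-01 -1.378e+00]
```

```bash
python3 -m jog '[[[-1.3,2,-44.1],0],[[-1.3,2,-44.1],0],[[-1.3,2,-44.1],0],[[-1.3,2,-44.1],0],[[-1.3,2,-44.1],0],[[-1.3,2,-44.1],0],[[-1.3,2,-44.1],0],[[-1.3,2,-44.1],0],[[-1.3,2,-44.1],0],[[-1.3,2,-44.1],0],[[-1.3,2,-44.1],0],[[-1.3,2,-44.1],0],[[-1.3,2,-44.1],0]]'
python3 - <<'E'
from h import *
s=snap("wrist","w1"); K,Rm,t=cam(s); print(-Rm.T@t, Rm)
for z in (.008,.024): print(proj(s,(.4377,-.2402,z)))
E
```

```text
t: 2.4
tcp_pos: [0.4384, -0.2396, 0.1811]
tool_rot: [-0.707, 0.0, 0.0, 0.707]
force: [-0.1, -0.4, -0.8]
finger_gap: 1.0
[ 0.36123147 -0.23993802  0.32309246] [[-6.03262366e-04  9.99999540e-01  7.45141492e-04]
 [ 9.54907462e-01  3.54824876e-04  2.96903372e-01]
 [ 2.96902972e-01  8.90651803e-04 -9.54907237e-01]]
[321.91311736 217.42277611]
[321.89465612 222.51368587]
```

View pics/w1.png

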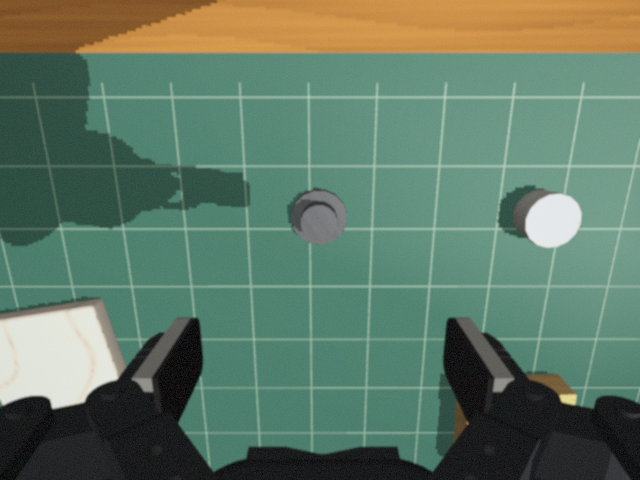

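```bash
python3 - <<'E'
from h import *
s=load("w1"); g=cv2.cvtColor(s["frame"],cv2.COLOR_RGB2HSV).astype(int)
w=g[180:260,280:360]; m=((w[...,1]<60)).astype(np.uint8)
k,l,st,c=cv2.connectedComponentsWithStats(m); i=1+np.argmax(st[1:,4]); print(st[i]+[280,180,0,0,0],c[i]+[280,180])
print(back(s,*(c[i]+[280,180]),.006), back(s,319,222.5,.024))
print(back(s,553,220,.024))
E
```

```text
[ 291  180   69   75 2514] [318.90572792 216.93038982]
[ 0.43778984 -0.24256     0.006     ] [ 0.43769041 -0.24234983  0.024     ]
[ 0.43570754 -0.0688024   0.024     ]
```

```bash
python3 -m jog '[[[0,8,-0.15],0],[[0,8,-0.15],0],[[0,12,-0.15],0],[[0,15,-0.15],0],[[0,17,-0.15],0],[[0,17,-0.15],0],[[0,17,-0.15],0]]' 6
python3 -m jog '[[[0,0,0],0],[[0,0,0],0],[[0,0,0],0],[[0,0,0],0],[[0,0,0],0],[[0,0,0],0],[[0,0,0],0],[[0,0,0],0]]' 2 20
python3 - <<'E'
from h import *
s=snap("wrist","w2")
E
```

```text
t: 3.03
tcp_pos: [0.4378, -0.239, 0.0109]
tool_rot: [-0.706, -0.0, 0.002, 0.708]
force: [-0.7, -0.1, 0.7]
finger_gap: 0.703
t: 3.7
tcp_pos: [0.4392, -0.2421, 0.0132]
tool_rot: [0.708, 0.001, 0.001, -0.706]
force: [1.0, 2.7, 7.0]
finger_gap: 0.318
```

View pics/w2.png

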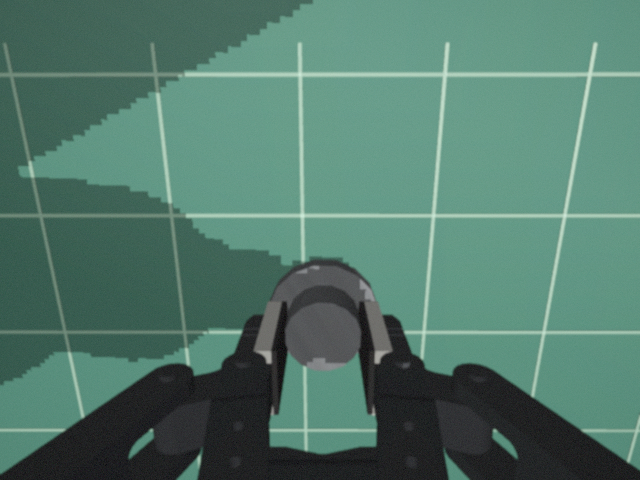

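The boss is between the pads (opening 27 mm), but there is 7 N upward force: the fingertips probably bear on the flange. I'll regrip 4 mm higher so the anvil can pivot.

```bash
python3 -m jog '[[[0,0,0],0],[[0,0,0],0],[[0,-0.4,0],0],[[0,-0.4,0],0],[[0,-0.4,0],0]]' 4
python3 -m jog '[[[0,0,0],0],[[0,0,0],0],[[0,0,0],0],[[0,0,0],0],[[0,0,0],0],[[0,0,0],0]]' 2 20
python3 -m jog '[[[0,0,0],0],[[0,-3,0],0],[[0,-6,0],0],[[0,-9,0],0],[[0,-9,0],0],[[0,-9,0],0]]'
python3 - <<'E'
from h import *
s=snap("wrist","w3"); print(manip.sense()["force"],manip.sense()["tcp_pos"])
E
```

```text
t: 4.17
tcp_pos: [0.4382, -0.242, 0.0156]
tool_rot: [0.707, 0.0, 0.0, -0.707]
force: [-0.7, -0.7, 0.6]
finger_gap: 0.467
t: 4.67
tcp_pos: [0.4381, -0.2419, 0.0154]
tool_rot: [0.707, 0.0, -0.0, -0.707]
force: [-0.7, -0.4, 4.5]
finger_gap: 0.314
t: 5.17
tcp_pos: [0.4388, -0.2421, 0.1062]
tool_rot: [0.708, 0.001, 0.001, -0.706]
force: [0.5, 0.4, -1.7]
finger_gap: 0.312
[-0.03550772 -0.37128901 -1.71319162] [ 0.4378955  -0.24142977  0.10505064]
```

View pics/w3.png

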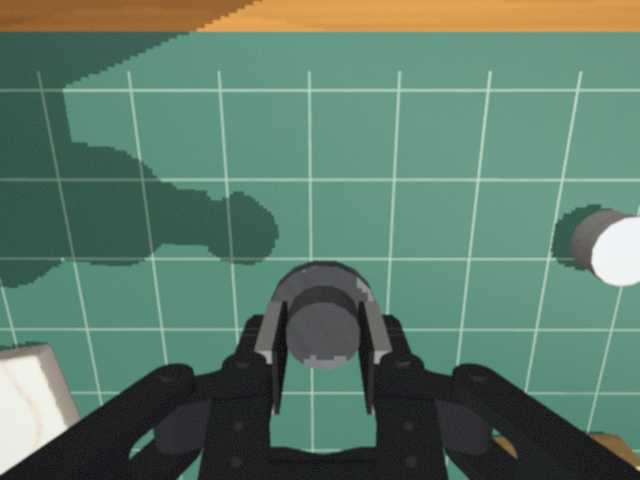

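```bash
python3 - <<'E'
from h import *
s=load("w3"); 
T=np.array([.4380,-.2418,.1052])
for dz in (.0087,.0127): print(back(s,323.5,329,T[2]+dz)-T, [proj(s,T+[x,0,dz]).round(1) for x in (-.014,0,.014)])
w=load("w2"); T2=np.array([.438,-.242,.0115]); print([proj(w,T2+[x,0,.0127]).round(1) for x in (-.014,0,.014)])
# refine block via wrist later
E
```

```text
[-0.00233442 -0.00021686  0.0087    ] [array([324.2, 299.5]), array([324.1, 334.7]), array([324., 368.])]
[-0.00455425 -0.00021994  0.0127    ] [array([324.2, 304.5]), array([324.1, 340.5]), array([324. , 374.5])]
[array([323.4, 302.8]), array([323.4, 338.7]), array([323.4, 372.6])]
```

```bash
python3 -m jog '[[[0,-4.5,0],0],[[4,-4.5,4],0],[[8,-4.5,7],0],[[11,-4.5,10],0],[[14,-4.5,13],0],[[17,-4.5,15],0],[[19.3,-4.5,17],0],[[19.3,-4.5,17],0],[[19.3,-4.5,17],0]]'
python3 - <<'E'
from h import *
s=snap("wrist","w4"); t=manip.sense()["tcp_pos"];print(t)
for z in (.022,.03): print(proj(s,(.629,-.0715,z)))
E
```

```text
t: 5.97
tcp_pos: [0.6318, -0.069, 0.1475]
tool_rot: [-0.707, -0.001, 0.003, 0.708]
force: [0.1, 0.5, -0.7]
finger_gap: 0.314
[ 0.62992135 -0.07040933  0.14749435]
[318.99815942 231.59033998]
[318.90865848 234.87119624]
```

View pics/w4.png

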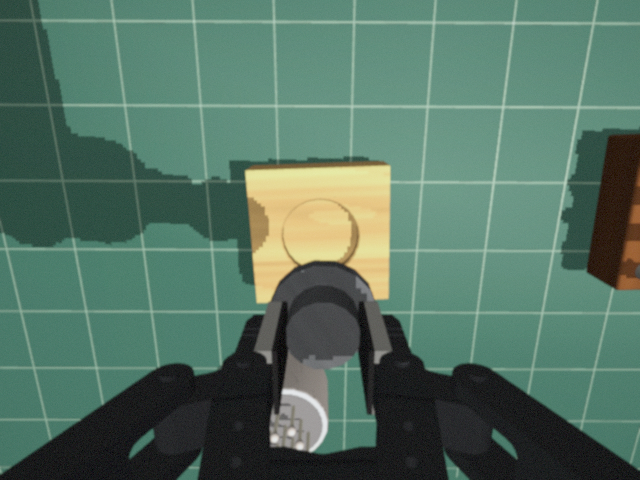

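```bash
python3 - <<'E'
from h import *
s=load("w4"); K,Rm,t=cam(s); c=-Rm.T@t; print(c)
Tz=c[2]-.1418
print("Tz",Tz,"tcp est",c+Rm.T@(load("w1")and np.zeros(3)))
w=load("w1");Kw,Rw,tw=cam(w); off=Rw@(np.array([.4384,-.2396,.1811])-(-Rw.T@tw)); T=c+Rm.T@off; print("TCP",T)
a=back(s,323.5,329,T[2]+.0087); r=back(s,320,235,.03); print("anvil",a,"recess",r,"diff",r-a)
st=manip.sense(); print(st["q"].round(4),st["tcp_pos"])
E
```

```text
[ 0.55500131 -0.06972605  0.28959644]
Tz 0.14779644307102893 tcp est [ 0.55500131 -0.06972605  0.28959644]
TCP [ 0.6318297  -0.06901664  0.14742102]
anvil [ 0.62819215 -0.0689093   0.15612102] recess [ 0.6290838  -0.07079026  0.03      ] diff [ 0.00089165 -0.00188096 -0.12612102]
[-2.8710e-01  6.3970e-01  1.4802e+00 -5.0000e-04  1.0268e+00 -1.8605e+00] [ 0.62992135 -0.07040933  0.14749435]
```

```bash
python3 -m jog '[[[-0.65,4,-0.2],0],[[-0.65,7,-0.2],0],[[-0.65,9,-0.2],0],[[-0.65,9.4,-0.2],0],[[-0.65,9.4,-0.2],0],[[-0.65,9.4,-0.2],0],[[-0.65,9.4,-0.2],0]]'
python3 -m jog '[[[0,0.5,0],0],[[0,0.5,0],0]]'
python3 -m jog '[[[0,0.2,0],0],[[0,0.2,0],0]]'
python3 -m jog '[[[0,0.2,0],0],[[0,0.2,0],0]]'
python3 - <<'E'
from h import *
s=snap("side","s2",(280,190,420,300),5)
E
```

```text
t: 6.6
tcp_pos: [0.6253, -0.0748, 0.0578]
tool_rot: [0.707, 0.001, 0.001, -0.707]
force: [0.8, 0.4, -1.6]
finger_gap: 0.313
t: 6.77
tcp_pos: [0.625, -0.074, 0.0521]
tool_rot: [0.707, 0.001, 0.001, -0.707]
force: [0.2, -0.0, -1.8]
finger_gap: 0.312
t: 6.93
tcp_pos: [0.6246, -0.0737, 0.0495]
tool_rot: [0.707, 0.0, -0.0, -0.707]
force: [-0.3, -0.1, -1.5]
finger_gap: 0.312
t: 7.1
tcp_pos: [0.6245, -0.0736, 0.0471]
tool_rot: [-0.707, -0.0, 0.0, 0.707]
force: [-0.4, 0.3, -2.4]
finger_gap: 0.313
```

View pics/s2.png

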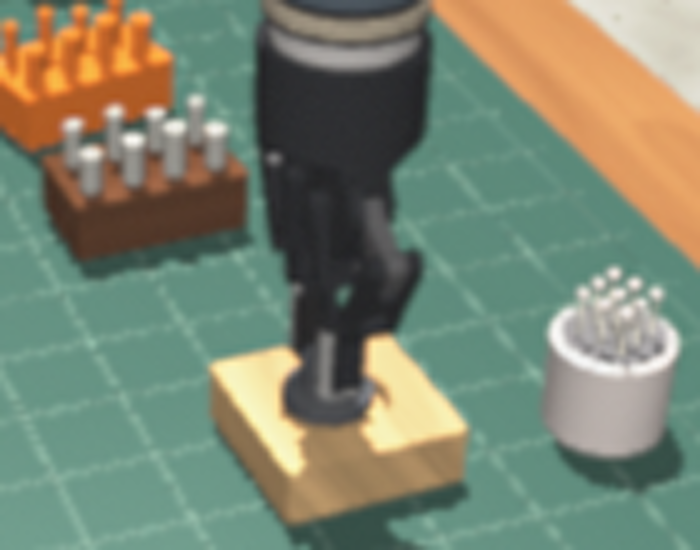

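The anvil sits over the robot-side rim and the recess shows to its far side, as planned. I'll lower it in small steps onto the rim, which should tip it about the jaw axis.

```bash
python3 -m jog '[[[0,0.1,0.15],0],[[0,0.1,0.15],0],[[0,0.1,0.15],0]]'
python3 -m jog '[[[0,0.15,0],0],[[0,0.15,0],0]]'
python3 -m jog '[[[0,0.15,0],0],[[0,0.15,0],0]]'
python3 -m jog '[[[0,0.15,0],0],[[0,0.15,0],0]]'
python3 - <<'E'
from h import *
s=snap("side","s3",(310,235,390,295),10)
E
```

```text
t: 7.4
tcp_pos: [0.6245, -0.0721, 0.0462]
tool_rot: [-0.707, -0.0, 0.0, 0.707]
force: [0.0, 0.1, -0.8]
finger_gap: 0.314
t: 7.57
tcp_pos: [0.6252, -0.0723, 0.0452]
tool_rot: [0.707, 0.0, 0.0, -0.707]
force: [0.4, 0.3, -0.2]
finger_gap: 0.313
t: 7.73
tcp_pos: [0.6259, -0.0722, 0.0444]
tool_rot: [0.707, 0.001, 0.001, -0.707]
force: [0.5, 1.6, 5.2]
finger_gap: 0.314
t: 7.9
tcp_pos: [0.6266, -0.0721, 0.0435]
tool_rot: [0.707, 0.002, 0.002, -0.707]
force: [1.5, 2.4, 6.7]
finger_gap: 0.312
```

View pics/s3.png

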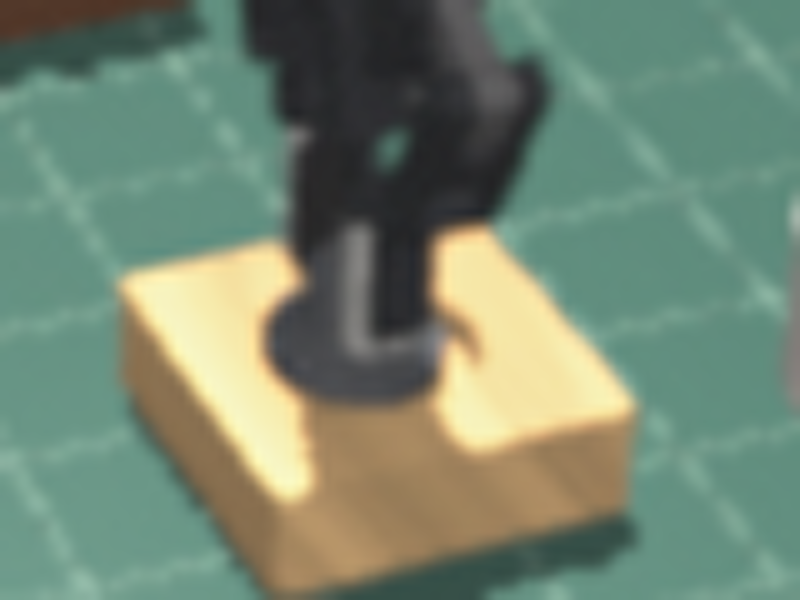

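The flange has caught the rim: 6.7 N, near edge raised and far edge dropping. Next: tip it further, slide into the recess while tipped, then press level.

```bash
python3 -m jog '[[[0,0.15,0],0],[[0,0.15,0],0]]'
python3 -m jog '[[[0,0.15,0],0],[[0,0.15,0],0]]'
python3 -m jog '[[[0.2,0,0],0],[[0.4,0,0],0],[[0.4,0,0],0]]'
python3 -m jog '[[[0.2,0,0],0],[[0.35,0,0],0],[[0.35,0,0],0]]'
python3 - <<'E'
from h import *
s=snap("side","s4",(310,235,390,295),10)
E
```

```text
t: 8.12
tcp_pos: [0.6273, -0.072, 0.0424]
tool_rot: [0.707, 0.002, 0.002, -0.707]
force: [2.2, 4.4, 8.2]
finger_gap: 0.31
t: 8.28
tcp_pos: [0.628, -0.0718, 0.0408]
tool_rot: [0.707, 0.003, 0.003, -0.707]
force: [4.3, 4.7, 6.2]
finger_gap: 0.313
t: 8.53
tcp_pos: [0.6288, -0.0715, 0.0404]
tool_rot: [-0.707, -0.0, -0.0, 0.707]
force: [-3.3, 3.9, 8.7]
finger_gap: 0.313
t: 8.78
tcp_pos: [0.6321, -0.0722, 0.0393]
tool_rot: [0.707, 0.0, -0.0, -0.707]
force: [0.3, 0.2, -0.1]
finger_gap: 0.311
```

View pics/s4.png

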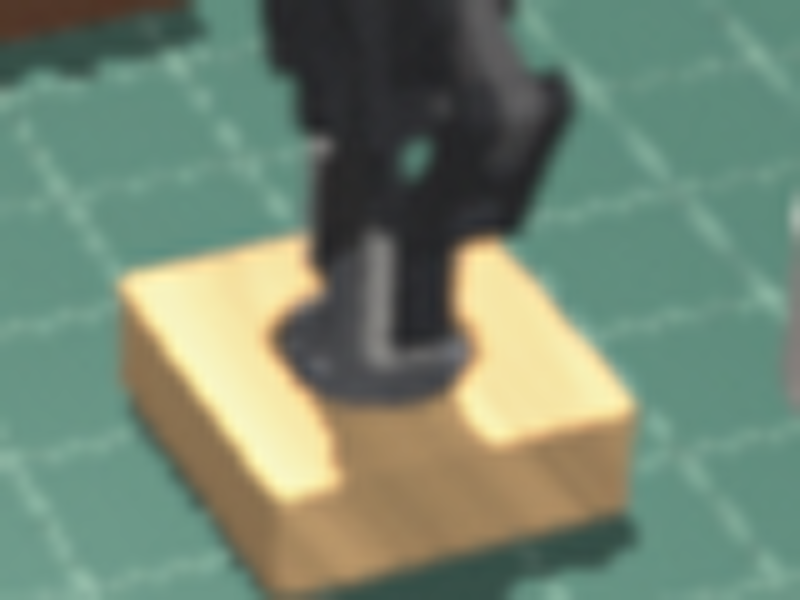

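The anvil is tipped with its far edge down in the recess, and the force is back near zero. Now I press down to level it.

```bash
python3 -m jog '[[[0,0.15,0],0],[[0,0.15,0],0]]'
python3 -m jog '[[[0,0.15,0],0],[[0,0.15,0],0]]'
python3 -m jog '[[[0,0.15,0],0],[[0,0.15,0],0],[[0,0.15,0],0]]'
python3 -c "
from h import *
s=manip.sense();print(s['force'],s['ft_torque'],s['tcp_pos'])"
```

```text
t: 9.0
tcp_pos: [0.6307, -0.0723, 0.0376]
tool_rot: [-0.707, 0.001, 0.001, 0.707]
force: [-4.4, 0.2, 6.7]
finger_gap: 0.313
t: 9.17
tcp_pos: [0.6304, -0.0724, 0.0364]
tool_rot: [-0.707, 0.001, 0.001, 0.707]
force: [-5.3, 0.1, 9.5]
finger_gap: 0.314
t: 9.42
tcp_pos: [0.6305, -0.0725, 0.0357]
tool_rot: [0.707, -0.001, -0.001, -0.707]
force: [-7.3, -0.0, 12.7]
finger_gap: 0.313
[-7.2526796  -0.03180825 12.65751668] [-0.0108455   0.97803274  0.0064796 ] [ 0.63054954 -0.07252695  0.03572875]
```

```bash
python3 -m jog '[[[-0.2,0,0],0],[[-0.3,0,0],0],[[-0.3,0,0],0]]'
python3 -m jog '[[[0,0.2,0],0],[[0,0.2,0],0],[[0,0.2,0],0]]'
python3 -c "
from h import *
s=snap('side','s5',(310,235,390,295),10)"
```

```text
t: 9.67
tcp_pos: [0.6305, -0.0726, 0.0358]
tool_rot: [0.707, 0.001, 0.001, -0.707]
force: [-0.8, 1.6, 6.8]
finger_gap: 0.31
t: 9.92
tcp_pos: [0.6306, -0.0726, 0.0354]
tool_rot: [0.707, 0.001, 0.001, -0.707]
force: [-3.4, 1.8, 16.3]
finger_gap: 0.309
```

View pics/s5.png

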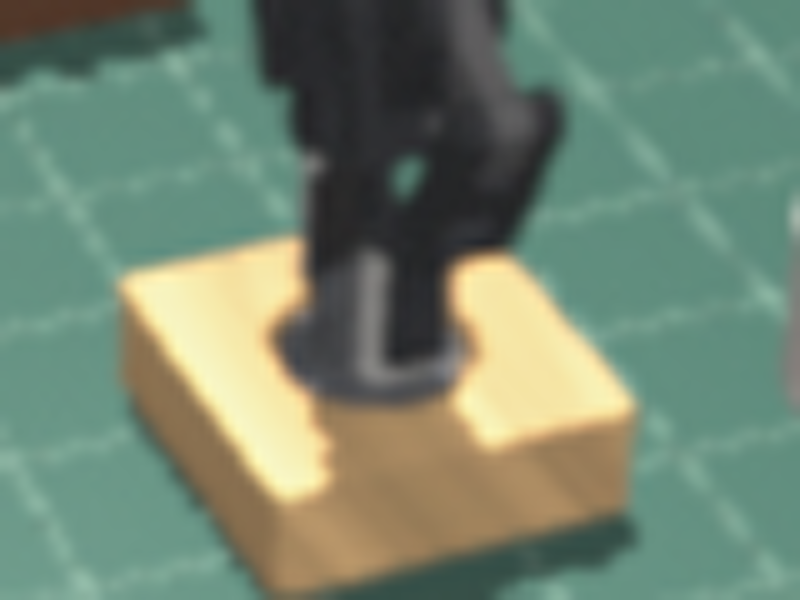

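```bash
python3 -m jog '[[[0,-0.25,0],0],[[0,-0.25,0],0],[[0,-0.25,0],0]]'
python3 -m jog '[[[0,0,0],0],[[0,0,0],0],[[0,0,0],0],[[0,0,0],0]]' 4.5
python3 -m jog '[[[0,-2,0],0],[[0,-5,0],0],[[0,-9,0],0],[[0,-11,0],0],[[0,-11,0],0],[[0,-11,0],0],[[0,-11,0],0]]'
python3 -c "
from h import *
s=snap('wrist','w5',(200,150,440,330),3)"
```

```text
t: 10.22
tcp_pos: [0.6298, -0.0726, 0.0355]
tool_rot: [0.707, 0.001, 0.0, -0.707]
force: [-0.9, 0.2, 7.0]
finger_gap: 0.308
t: 10.55
tcp_pos: [0.6286, -0.0722, 0.034]
tool_rot: [-0.707, 0.0, 0.001, 0.707]
force: [-0.7, 0.5, 0.6]
finger_gap: 0.525
t: 11.13
tcp_pos: [0.6281, -0.072, 0.1438]
tool_rot: [-0.707, 0.001, 0.001, 0.707]
force: [-0.3, -0.5, 0.0]
finger_gap: 0.526
```

View pics/w5.png

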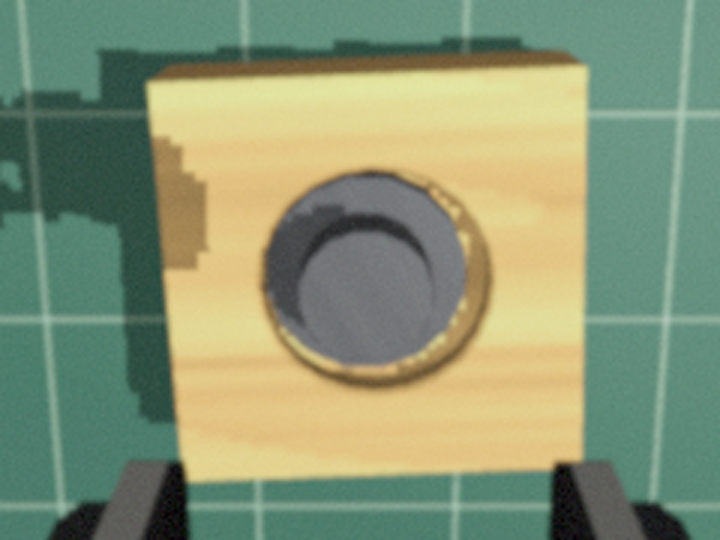

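```bash
python3 - <<'E'
from h import *
s=load("w5"); print(back(s,321.7,246.5,.046), "recess",back(s,200+377/3,150+277/3,.03),"flange",back(s,200+365/3,150+269/3,.03))
E
python3 -m jog '[[[0,3,0],0],[[-0.2,6,0],0],[[-0.2,8,0],0],[[-0.2,9,0],0],[[-0.2,9,0],0],[[-0.2,9,0],0],[[-0.2,9,0],0]]' 0
python3 -m jog '[[[0,0.3,0],0],[[0,0.5,0],0],[[0,0.5,0],0]]'
python3 -m jog '[[[0,0.3,0],0],[[0,0.4,0],0],[[0,0.4,0],0]]'
```

```text
[ 0.62704144 -0.07270062  0.046     ] recess [ 0.62928232 -0.07017138  0.03      ] flange [ 0.62749044 -0.07274942  0.03      ]
t: 11.77
tcp_pos: [0.6279, -0.0725, 0.0555]
tool_rot: [0.707, 0.001, 0.0, -0.707]
force: [0.2, -0.5, -0.1]
finger_gap: -0.002
t: 12.02
tcp_pos: [0.6274, -0.0723, 0.0504]
tool_rot: [0.707, 0.0, 0.0, -0.707]
force: [-0.5, -0.4, 0.4]
finger_gap: -0.001
t: 12.27
tcp_pos: [0.6272, -0.0723, 0.0462]
tool_rot: [0.707, 0.0, 0.0, -0.707]
force: [-1.0, 0.4, 1.5]
finger_gap: 0.003
```

```bash
python3 -m jog '[[[0,0.3,0],0],[[0,0.3,0],0]]'
python3 -m jog '[[[0.1,0,0.15],0],[[0.2,0,0.3],0],[[0.3,0,0.4],0],[[0.3,0,0.4],0]]'
python3 -m jog '[[[0,0.3,0],0],[[0,0.3,0],0]]'
python3 -m jog '[[[0,-4,0],0],[[0,-8,0],0],[[0,-10,0],0],[[0,-10,0],0],[[0,-10,0],0],[[0,-10,0],0]]' 8
python3 - <<'E'
from h import *
s=snap("wrist","w6"); a=load("w5")
im=cv2.cvtColor(s["frame"],cv2.COLOR_RGB2BGR)[150:330,200:440]; cv2.imwrite("pics/w6.png",cv2.resize(im,None,fx=3,fy=3,interpolation=cv2.INTER_CUBIC))
E
```

```text
t: 12.43
tcp_pos: [0.6273, -0.0723, 0.046]
tool_rot: [0.707, 0.0, -0.0, -0.707]
force: [-5.4, 1.5, 17.7]
finger_gap: -0.001
t: 12.77
tcp_pos: [0.6283, -0.0713, 0.0461]
tool_rot: [0.709, -0.0, -0.002, -0.705]
force: [-10.0, -7.9, 19.5]
finger_gap: -0.004
t: 12.93
tcp_pos: [0.6283, -0.0713, 0.0459]
tool_rot: [0.709, -0.0, -0.002, -0.705]
force: [-13.8, -6.6, 35.6]
finger_gap: 0.003
t: 13.43
tcp_pos: [0.6292, -0.068, 0.139]
tool_rot: [-0.707, 0.001, 0.001, 0.707]
force: [-0.3, 0.3, 0.1]
finger_gap: 0.848
```

View pics/w6.png

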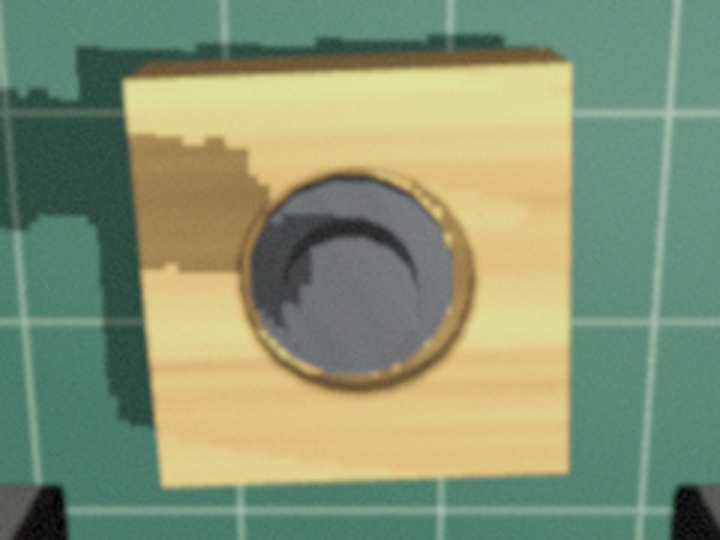

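Seated flat: the flange is flush and round with a gap on the right, and the contact height of 46 mm matches fully home. Next is the bottle; I'll detect it numerically from hover to save pictures.

```bash
python3 -m jog '[[[-4,-6,3],0],[[-7,-6,6],0],[[-10,-6,9],0],[[-13,-6,12],0],[[-16,-6,15],0],[[-18.2,-6,15.9],0],[[-18.2,-6,15.9],0],[[-18.2,-6,15.9],0],[[-18.2,-6,15.9],0],[[-18.2,-6,15.9],0]]'
python3 - <<'E'
from h import *
s=snap("wrist","w7"); print(manip.sense()["tcp_pos"])
q=proj(s,(.4472,.0911,.065)); print(q)
h=cv2.cvtColor(s["frame"],cv2.COLOR_RGB2HSV).astype(int)
def blob(m,near):
    k,l,st,c=cv2.connectedComponentsWithStats(m.astype(np.uint8))
    for i in range(1,k):
        if st[i,4]>150: print(st[i],c[i].round(1),end=' | ')
    print()
blob((h[...,1]<50)&(h[...,2]>150),q)
blob((h[...,2]<60),q)
E
```

```text
t: 14.32
tcp_pos: [0.4495, 0.0902, 0.1994]
tool_rot: [0.707, 0.0, 0.0, -0.707]
force: [-0.2, 0.2, -0.1]
finger_gap: 0.932
[0.44975482 0.08993198 0.19945205]
[324.37357196 228.23575638]
[ 297   68  343  234 8421] [525.6 181.8] | [  94  175   52   53 2079] [119.8 201. ] | [310 213  33  33 872] [326.1 228.9] | [377 378  15  14 173] [384.1 384.4] | [377 405  16  14 168] [384.4 411.9] | [378 432  15  14 158] [384.9 438.5] | 
[302 189  47  47 977] [323.6 206.3] | [    0   316   640   164 45648] [318.  429.7] | [382 333  47  20 506] [406.9 342.8] | [359 334  25  94 434] [365.1 359.2] |
```

```bash
python3 -m jog '[[[-0.2,6,0.2],0],[[-0.2,9,0.2],0],[[-0.2,12,0.2],0],[[-0.2,15,0.2],0],[[-0.2,17.5,0.2],0],[[-0.2,18.5,0.2],0],[[-0.2,18.5,0.2],0],[[-0.2,18.5,0.2],0]]' 6.5
python3 -m jog '[[[0,0,0],0],[[0,0,0],0],[[0,0,0],0],[[0,0,0],0],[[0,0,0],0],[[0,0,0],0],[[0,0,0],0]]' 2.5 30
python3 -m jog '[[[0,-1,0],0],[[0,-4,0],0],[[0,-8,0],0],[[0,-10,0],0],[[0,-10,0],0],[[0,-10,0],0]]'
python3 - <<'E'
from h import *
s=snap("wrist","w8"); T=manip.sense()["tcp_pos"]; print(T)
h=cv2.cvtColor(s["frame"],cv2.COLOR_RGB2HSV).astype(int)
k,l,st,c=cv2.connectedComponentsWithStats(((h[...,1]<50)&(h[...,2]>150)).astype(np.uint8))
for i in range(1,k):
    if st[i,4]>150: print(st[i],c[i].round(1), (back(s,*c[i],T[2]+.05)-T).round(4))
E
```

```text
t: 15.03
tcp_pos: [0.4468, 0.0922, 0.0145]
tool_rot: [0.707, -0.0, 0.0, -0.707]
force: [-1.1, 0.4, -0.3]
finger_gap: 0.763
t: 15.62
tcp_pos: [0.4472, 0.0926, 0.0163]
tool_rot: [0.707, 0.001, 0.001, -0.707]
force: [-0.1, -0.3, 6.8]
finger_gap: 0.409
t: 16.12
tcp_pos: [0.4467, 0.0928, 0.1165]
tool_rot: [0.707, 0.002, 0.001, -0.707]
force: [-0.5, 0.1, -0.6]
finger_gap: 0.411
[0.44572338 0.0928006  0.11535473]
[399  19 231   1 231] [514.  19.] [-0.0948  0.0381  0.05  ]
[  13   57  627  307 6013] [402.1 146. ] [-0.0699  0.0171  0.05  ]
[ 491  185  149  206 8308] [596.2 244.3] [-0.0475  0.064   0.05  ]
[  15  199   70   69 3665] [ 49.4 232.5] [-0.0502 -0.0637  0.05  ]
[ 282  379   81   70 4415] [322.1 413.5] [ 0.0004 -0.0003  0.05  ]
```

```bash
python3 -m jog '[[[4,-1,-1],0],[[8,-1,-3],0],[[12,-1,-5],0],[[15,-1,-5.3],0],[[17,-1,-5.3],0],[[17.4,-1,-5.3],0],[[17.4,-1,-5.3],0],[[17.4,-1,-5.3],0],[[17.4,-1,-5.3],0]]'
python3 - <<'E'
from h import *
s=snap("wrist","w9"); print(manip.sense()["tcp_pos"])
print([proj(s,p).round(0) for p in ((.629,-.071,.03),(.6124,.1516,.035))])
cv2.imwrite("pics/w9.png",cv2.cvtColor(s["frame"],cv2.COLOR_RGB2BGR))
E
```

```text
t: 16.92
tcp_pos: [0.6172, 0.0404, 0.1234]
tool_rot: [-0.707, 0.002, 0.002, 0.707]
force: [0.4, -0.0, -0.6]
finger_gap: 0.414
[0.61760078 0.04036104 0.12391105]
[array([139., 269.]), array([514., 246.])]
```

View pics/w9.png

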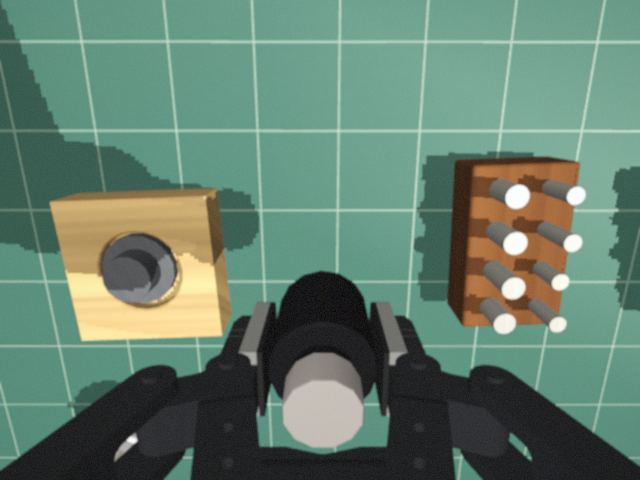

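Block recess is at (139,269) and the rack top centre about (519,243), so the midpoint is about (0.620, 0.042). The bottle is held upright. Lowering.

```bash
python3 -m jog '[[[0.1,3,0.1],0],[[0.1,6,0.1],0],[[0.1,8.5,0.1],0],[[0.1,9.8,0.1],0],[[0.1,10.2,0.1],0],[[0.1,10.2,0.1],0],[[0.1,10.2,0.1],0]]'
python3 -m jog '[[[0,0.2,0],0],[[0,0.2,0],0]]'
python3 -m jog '[[[0,0.2,0],0],[[0,0.2,0],0]]'
```

```text
t: 17.55
tcp_pos: [0.6216, 0.0408, 0.0238]
tool_rot: [0.707, 0.001, 0.0, -0.707]
force: [0.1, -0.0, -0.1]
finger_gap: 0.412
t: 17.72
tcp_pos: [0.622, 0.0407, 0.0222]
tool_rot: [0.707, 0.001, 0.001, -0.707]
force: [0.3, -0.5, -1.2]
finger_gap: 0.414
t: 17.88
tcp_pos: [0.6213, 0.0407, 0.0193]
tool_rot: [0.707, 0.0, 0.0, -0.707]
force: [0.5, 0.2, -0.9]
finger_gap: 0.412
```

```bash
python3 -m jog '[[[-0.1,0.15,0.1],0],[[-0.1,0.15,0.1],0],[[-0.1,0.15,0.1],0]]'
python3 -m jog '[[[0,0.1,0],0],[[0,0.1,0],0]]'
python3 -m jog '[[[0,0.1,0],0],[[0,0.1,0],0]]'
```

```text
t: 18.13
tcp_pos: [0.6198, 0.0418, 0.0172]
tool_rot: [-0.707, 0.0, 0.0, 0.707]
force: [-0.3, 0.8, -0.7]
finger_gap: 0.411
t: 18.3
tcp_pos: [0.6202, 0.0418, 0.0165]
tool_rot: [-0.707, -0.0, 0.0, 0.707]
force: [-0.4, 0.1, 0.3]
finger_gap: 0.409
t: 18.47
tcp_pos: [0.6201, 0.0417, 0.0164]
tool_rot: [0.707, 0.0, -0.0, -0.707]
force: [-2.5, 0.9, 5.5]
finger_gap: 0.41
```

```bash
python3 -m jog '[[[0,0,0],0],[[0,0,0],0],[[0,0,0],0],[[0,0,0],0],[[0,0,0],0]]' 5.5
python3 -m jog '[[[0,-2,0],0],[[0,-5,0],0],[[0,-9,0],0],[[0,-13,0],0],[[0,-18,0],0],[[0,-18,0],0],[[0,-18,0],0],[[0,-18,0],0]]'
python3 -m jog '[[[-4,0,4],0],[[-7,0,7],0],[[-10,0,10],0],[[-13,0,13],0],[[-16,0,16],0],[[-18.2,0,19],0],[[-18.2,0,21],0],[[-18.2,0,21],0],[[-18.2,0,21],0],[[-18.2,0,21],0]]' 8.5
python3 - <<'E'
from h import *
s=snap("wrist","w10"); T=manip.sense()["tcp_pos"]; print(T, proj(s,(.4378,.251,.032)))
h=cv2.cvtColor(s["frame"],cv2.COLOR_RGB2HSV).astype(int)
k,l,st,c=cv2.connectedComponentsWithStats(((h[...,1]<50)&(h[...,2]>140)).astype(np.uint8))
for i in range(1,k):
    if st[i,4]>150: print(st[i],c[i].round(1), back(s,*c[i],.032).round(4))
cv2.imwrite("pics/w10.png",cv2.cvtColor(s["frame"],cv2.COLOR_RGB2BGR))
t=eyes.snapshot("top"); hh=cv2.cvtColor(t["frame"],cv2.COLOR_RGB2HSV).astype(int); print("bottle cap pred",proj(t,(.62,.0418,.065)))
u,v=[int(x) for x in proj(t,(.62,.0418,.065))]
w=hh[v-15:v+15,u-15:u+15]; m=(w[...,1]<60)&(w[...,2]>140); ys,xs=np.nonzero(m); print(len(xs),xs.mean()+u-15,ys.mean()+v-15)
E
```

```text
t: 18.88
tcp_pos: [0.62, 0.0417, 0.0151]
tool_rot: [0.707, -0.0, -0.0, -0.707]
force: [-0.0, 0.1, 0.5]
finger_gap: 0.64
t: 19.55
tcp_pos: [0.6197, 0.0418, 0.1953]
tool_rot: [0.707, 0.0, -0.0, -0.707]
force: [0.6, 0.4, 0.5]
finger_gap: 0.641
t: 20.38
tcp_pos: [0.4372, 0.2512, 0.1936]
tool_rot: [0.708, -0.001, -0.001, -0.707]
force: [0.2, 1.0, -0.0]
finger_gap: 0.996
[0.43779565 0.25079603 0.19391872] [322.96143589 223.28089217]
[ 468   87  172  160 1278] [576.  155.1] [0.3871 0.4325 0.032 ]
[ 285  182   80   79 4913] [324.8 221.1] [0.4361 0.2524 0.032 ]
bottle cap pred [301.08937579 229.26646338]
83 301.1807228915663 228.81927710843374
```

```bash
python3 -m jog '[[[-0.05,5,0.1],0],[[-0.05,9,0.1],0],[[-0.05,12,0.1],0],[[-0.05,15,0.1],0],[[-0.05,17.5,0.1],0],[[-0.05,18.6,0.1],0],[[-0.05,18.6,0.1],0],[[-0.05,18.6,0.1],0]]' 7.8
python3 -m jog '[[[0,0,0],0],[[0,0,0],0],[[0,0,0],0],[[0,0,0],0],[[0,0,0],0],[[0,0,0],0]]' 5 30
python3 -m jog '[[[0,-1,0],0],[[0,-4,0],0],[[0,-8,0],0],[[0,-12,0],0],[[0,-14,0],0],[[0,-14,0],0],[[0,-14,0],0]]'
python3 - <<'E'
from h import *
s=snap("wrist","w11"); T=manip.sense()["tcp_pos"]; print(T)
h=cv2.cvtColor(s["frame"],cv2.COLOR_RGB2HSV).astype(int)
k,l,st,c=cv2.connectedComponentsWithStats(((h[...,1]<50)&(h[...,2]>140)).astype(np.uint8))
for i in range(1,k):
    if st[i,4]>300: print(st[i],c[i].round(1), (back(s,*c[i],T[2]+.022)-T).round(4))
E
```

```text
t: 21.15
tcp_pos: [0.438, 0.252, 0.0092]
tool_rot: [0.707, -0.001, 0.0, -0.707]
force: [-0.0, -0.3, 0.2]
finger_gap: 0.913
t: 21.65
tcp_pos: [0.4388, 0.2528, 0.0111]
tool_rot: [-0.707, -0.001, -0.001, 0.707]
force: [0.3, -2.3, 7.7]
finger_gap: 0.687
t: 22.23
tcp_pos: [0.4378, 0.2531, 0.1511]
tool_rot: [-0.707, -0.001, -0.001, 0.708]
force: [0.5, 0.4, -2.2]
finger_gap: 0.689
[0.43676761 0.25267199 0.14961146]
[ 439   80  201  160 1071] [554.7 136.3] [-0.0704  0.0658  0.022 ]
[  236   268   175   157 21614] [322.5 345.8] [-0.003   0.0002  0.022 ]
```

```bash
python3 -m jog '[[[1,0,-3],0],[[3,0,-6.5],0],[[5,0,-10],0],[[7,0,-13.5],0],[[9,0,-17],0],[[11,0,-20.5],0],[[13,0,-24],0],[[15,0,-27.5],0],[[17,0,-31],0],[[19,0,-34.5],0],[[19.7,0,-38],0],[[19.7,0,-41],0],[[19.7,0,-42.9],0],[[19.7,0,-42.9],0],[[19.7,0,-42.9],0],[[19.7,0,-42.9],0],[[19.7,0,-42.9],0]]'
python3 -m jog '[[[0,3,0],0],[[0,6,0],0],[[0,9,0],0],[[0,11,0],0],[[0,12.5,0],0],[[0,13,0],0],[[0,13,0],0],[[0,13,0],0]]'
```

```text
t: 23.7
tcp_pos: [0.6337, -0.1744, 0.148]
tool_rot: [-0.706, 0.0, 0.001, 0.708]
force: [0.7, 0.2, -2.3]
finger_gap: 0.687
t: 24.37
tcp_pos: [0.635, -0.1755, 0.0198]
tool_rot: [0.707, 0.001, -0.0, -0.707]
force: [0.2, -0.5, -1.3]
finger_gap: 0.686
```

```bash
python3 -m jog '[[[0,0.5,0],0],[[0,0.75,0],0],[[0,0.75,0],0]]'
python3 -m jog '[[[0,0.15,0],0],[[0,0.15,0],0]]'
python3 -m jog '[[[0,0.1,0],0],[[0,0.1,0],0]]'
```

```text
t: 24.62
tcp_pos: [0.6348, -0.1762, 0.0123]
tool_rot: [0.707, 0.0, 0.0, -0.707]
force: [-0.4, 0.1, -1.5]
finger_gap: 0.687
t: 24.78
tcp_pos: [0.6349, -0.1765, 0.0112]
tool_rot: [0.707, 0.0, 0.0, -0.707]
force: [-0.4, 0.4, 2.5]
finger_gap: 0.691
t: 24.95
tcp_pos: [0.635, -0.1765, 0.0111]
tool_rot: [0.707, 0.0, 0.0, -0.707]
force: [-1.7, 0.9, 8.5]
finger_gap: 0.69
```

```bash
python3 -m jog '[[[0,0,0],0],[[0,0,0],0],[[0,0,0],0],[[0,0,0],0]]' 7.3
python3 -m jog '[[[0,-2,0],0],[[0,-5,0],0],[[0,-9,0],0],[[0,-13,0],0],[[0,-16,0],0],[[0,-18,0],0],[[0,-18,0],0],[[0,-18,0],0],[[0,-18,0],0]]'
python3 - <<'E'
from h import *
s=snap("wrist","w12"); T=manip.sense()["tcp_pos"]; print(T)
h=cv2.cvtColor(s["frame"],cv2.COLOR_RGB2HSV).astype(int)
k,l,st,c=cv2.connectedComponentsWithStats(((h[...,1]<50)&(h[...,2]>140)).astype(np.uint8))
for i in range(1,k):
    if st[i,4]>300: print(st[i],c[i].round(1), back(s,*c[i],.032).round(4))
m=((h[...,0]>10)&(h[...,0]<30)&(h[...,1]>60)&(h[...,2]>150)).astype(np.uint8)
k,l,st,c=cv2.connectedComponentsWithStats(m); i=1+np.argmax(st[1:,4]); print("block",st[i],c[i]); 
a=st[i]; print(back(s,a[0],c[i][1],.03), proj(s,(.629,-.071,.03)))
cv2.imwrite("pics/w12.png",cv2.cvtColor(s["frame"],cv2.COLOR_RGB2BGR))
E
```

```text
t: 25.28
tcp_pos: [0.6346, -0.1763, 0.0092]
tool_rot: [0.707, 0.0, -0.0, -0.707]
force: [0.7, -0.5, -0.3]
finger_gap: 0.855
t: 26.03
tcp_pos: [0.6336, -0.1758, 0.1879]
tool_rot: [-0.707, 0.001, 0.001, 0.708]
force: [-0.0, 0.1, -1.4]
finger_gap: 0.854
[ 0.63332302 -0.17572215  0.18725466]
[ 309    0  331  214 2973] [521.9  97.4] [ 0.5448 -0.0408  0.032 ]
[   0  157   46  109 2368] [ 14.3 227.8] [ 0.6365 -0.4047  0.032 ]
[ 282  183   81   80 5068] [321.8 222.5] [ 0.6323 -0.1765  0.032 ]
[523 203  90  75 439] [560.1 237.6] [0.6438 0.0018 0.032 ]
[ 388  354   54   65 1566] [411.7 390.1] [ 0.7779 -0.1006  0.032 ]
block [  402   156   128   123 10410] [463.37588857 219.46445725]
[ 0.63042795 -0.11689007  0.03      ] [463.92220815 217.62009942]
```

The wide tin stands at (0.632, -0.1765), 30 mm from the block and in line. Now the small tin.

```bash
python3 -m jog '[[[-3,0,2],0],[[-6.5,0,4],0],[[-10,0,6],0],[[-13.5,0,8],0],[[-17,0,10],0],[[-19.9,0,10.7],0],[[-19.9,0,10.7],0],[[-19.9,0,10.7],0],[[-19.9,0,10.7],0]]' 7
python3 - <<'E'
from h import *
s=snap("wrist","w13"); T=manip.sense()["tcp_pos"]; print(T,manip.sense()["force"])
h=cv2.cvtColor(s["frame"],cv2.COLOR_RGB2HSV).astype(int)
k,l,st,c=cv2.connectedComponentsWithStats(((h[...,1]<50)&(h[...,2]>140)).astype(np.uint8))
for i in range(1,k):
    if st[i,4]>300: print(st[i],c[i].round(1), back(s,*c[i],.024).round(4))
E
```

```text
t: 26.83
tcp_pos: [0.4363, -0.0697, 0.1888]
tool_rot: [0.707, 0.0, 0.0, -0.707]
force: [0.6, -0.4, 0.3]
finger_gap: 0.821
[ 0.4369375  -0.07002263  0.18891087] [-0.41586551 -0.79455177 -0.3343535 ]
[ 338   87  302  211 2236] [514.4 160.5] [0.391  0.0697 0.024 ]
[ 298  194   55   54 2391] [325.2 220.5] [ 0.436 -0.068  0.024]
[206 412  31  48 833] [222.5 433.6] [ 0.634  -0.1602  0.024 ]
```

```bash
python3 -m jog '[[[0,5,0.1],0],[[0,9,0.1],0],[[0,12,0.1],0],[[0,15,0.1],0],[[0,17,0.1],0],[[0,18,0.1],0],[[0,18,0.1],0],[[0,18,0.1],0]]' 6.5
python3 -m jog '[[[0,0,0],0],[[0,0,0],0],[[0,0,0],0],[[0,0,0],0],[[0,0,0],0],[[0,0,0],0]]' 3.2 25
python3 -m jog '[[[0,-1,0],0],[[0,-4,0],0],[[0,-8,0],0],[[0,-12,0],0],[[0,-14,0],0],[[0,-14,0],0],[[0,-14,0],0],[[0,-14,0],0]]'
python3 - <<'E'
from h import *
s=snap("wrist","w14"); T=manip.sense()["tcp_pos"]; print(T)
h=cv2.cvtColor(s["frame"],cv2.COLOR_RGB2HSV).astype(int)
k,l,st,c=cv2.connectedComponentsWithStats(((h[...,1]<50)&(h[...,2]>140)).astype(np.uint8))
for i in range(1,k):
    if st[i,4]>300: print(st[i],c[i].round(1), (back(s,*c[i],T[2]+.0135)-T).round(4))
E
```

```text
t: 27.55
tcp_pos: [0.4364, -0.0688, 0.0081]
tool_rot: [-0.707, 0.0, 0.0, 0.707]
force: [0.2, 0.4, -0.3]
finger_gap: 0.766
t: 28.05
tcp_pos: [0.4364, -0.0686, 0.0102]
tool_rot: [0.707, 0.001, 0.001, -0.707]
force: [-0.5, -0.6, 6.4]
finger_gap: 0.474
t: 28.72
tcp_pos: [0.4346, -0.0679, 0.1487]
tool_rot: [-0.707, 0.001, 0.001, 0.707]
force: [0.1, -0.2, -1.2]
finger_gap: 0.473
[ 0.4343673  -0.06779972  0.14814943]
[ 233   85  407  242 3302] [486.7 171.9] [-0.06    0.0504  0.0135]
[ 265  289  115  106 9500] [322.5 342.5] [-0.0005 -0.0003  0.0135]
[155 449  32  31 613] [175.  466.9] [ 0.0544 -0.0579  0.0135]
```

```bash
python3 -m jog '[[[3,0,-2],0],[[6.5,0,-4],0],[[10,0,-6],0],[[13.5,0,-8],0],[[17,0,-10],0],[[19.7,0,-10.8],0],[[19.7,0,-10.8],0],[[19.7,0,-10.8],0],[[19.7,0,-10.8],0],[[19.7,0,-10.8],0]]'
python3 -m jog '[[[0,3,0],0],[[0,6,0],0],[[0,8.5,0],0],[[0,9.6,0],0],[[0,9.6,0],0],[[0,9.6,0],0],[[0,9.6,0],0]]'
python3 -c "
from h import *
snap('side','s6',(270,210,400,310),6); print(manip.sense()['tcp_pos'])"
```

```text
t: 29.6
tcp_pos: [0.6303, -0.175, 0.1475]
tool_rot: [-0.706, 0.001, 0.002, 0.708]
force: [0.9, 0.9, -1.1]
finger_gap: 0.479
t: 30.18
tcp_pos: [0.6335, -0.1766, 0.0549]
tool_rot: [0.708, 0.001, 0.001, -0.707]
force: [1.0, -0.2, -0.5]
finger_gap: 0.476
[ 0.6337931  -0.17679259  0.05532713]
```

```bash
python3 -m jog '[[[0,0.5,0],0],[[0,0.9,0],0],[[0,0.9,0],0],[[0,0.9,0],0]]'
python3 -m jog '[[[0,0.2,0],0],[[0,0.2,0],0]]'
python3 -m jog '[[[0,0.15,0],0],[[0,0.15,0],0]]'
```

```text
t: 30.57
tcp_pos: [0.6324, -0.1762, 0.0443]
tool_rot: [-0.707, 0.0, 0.0, 0.707]
force: [0.6, 0.4, -0.7]
finger_gap: 0.474
t: 30.73
tcp_pos: [0.6328, -0.1764, 0.0423]
tool_rot: [0.707, 0.0, 0.0, -0.707]
force: [0.4, -0.4, -0.7]
finger_gap: 0.475
t: 30.9
tcp_pos: [0.6328, -0.1764, 0.0422]
tool_rot: [0.707, 0.0, 0.0, -0.707]
force: [-2.2, 0.8, 6.7]
finger_gap: 0.477
```

```bash
python3 -m jog '[[[0,0,0],0],[[0,0,0],0],[[0,0,0],0],[[0,0,0],0],[[0,0,0],0]]' 6.2
python3 -m jog '[[[0,-2,0],0],[[0,-5,0],0],[[0,-9,0],0],[[0,-13,0],0],[[0,-15,0],0],[[0,-15,0],0],[[0,-15,0],0],[[0,-15,0],0]]'
python3 - <<'E'
from h import *
s=snap("wrist","w15"); T=manip.sense()["tcp_pos"]; print(T)
h=cv2.cvtColor(s["frame"],cv2.COLOR_RGB2HSV).astype(int)
k,l,st,c=cv2.connectedComponentsWithStats(((h[...,1]<50)&(h[...,2]>140)).astype(np.uint8))
for i in range(1,k):
    if st[i,4]>300: print(st[i],c[i].round(1), back(s,*c[i],.056).round(4))
im=cv2.cvtColor(s["frame"],cv2.COLOR_RGB2BGR)[130:310,200:620]
d=eyes.snapshot("side"); dm=cv2.cvtColor(d["frame"],cv2.COLOR_RGB2BGR)[190:310,250:450]
a=cv2.resize(im,(700,300)); b=cv2.resize(dm,(500,300)); cv2.imwrite("pics/fin.png",np.vstack([a,np.pad(b,((0,0),(0,200),(0,0)))]))
E
```

```text
t: 31.32
tcp_pos: [0.6325, -0.1762, 0.0405]
tool_rot: [-0.707, 0.0, 0.0, 0.707]
force: [0.3, 0.5, 0.7]
finger_gap: 0.731
t: 31.98
tcp_pos: [0.6317, -0.1758, 0.1898]
tool_rot: [-0.707, 0.001, 0.001, 0.707]
force: [-0.9, 0.3, -0.4]
finger_gap: 0.725
[ 0.63132231 -0.17568171  0.18894654]
[ 323    0  317  212 3075] [518.4  97.6] [ 0.5439 -0.0532  0.056 ]
[   0  154   49  115 2663] [ 15.4 227.8] [ 0.6286 -0.387   0.056 ]
[ 283  185   80   79 4790] [322.4 225.1] [ 0.6266 -0.1761  0.056 ]
[522 205  89  96 538] [558.  243.1] [ 0.6394 -0.0122  0.056 ]
[387 360  39  59 880] [402.9 392.9] [ 0.7621 -0.113   0.056 ]
```

View pics/fin.png

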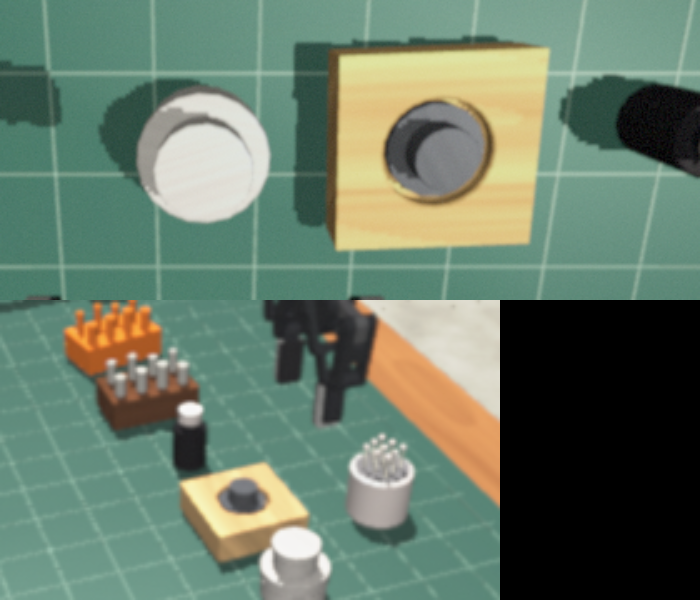

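```bash
python3 - <<'E'
from h import *
s=load("w15")
print("small",back(s,200+203.5/1.6667,130+172.5/1.6667,.056))
c=[324/1,]; print("wide L/R/bottom at .032:",back(s,200+137/1.6667,130+157/1.6667,.032),back(s,200+270/1.6667,130+157/1.6667,.032),back(s,200+204/1.6667,130+223/1.6667,.032))
E
```

```text
small [ 0.63255269 -0.17628526  0.056     ]
wide L/R/bottom at .032: [ 0.63213957 -0.20602301  0.032     ] [ 0.63211048 -0.14656406  0.032     ] [ 0.66347457 -0.17605555  0.032     ]
```

The stack is concentric within about 1 mm. The anvil is flush, the bottle is upright at the midpoint, and the gripper is clear.

```bash
python3 -c "
from h import *
s=manip.sense();print(s['t'],s['force']);print(workorder.sign_off())"
```

```text
32.0833 [-0.5202961   1.03862562 -0.02460556]
the job is handed in; nothing more can be done
None
```

I set out the corner in the order asked and handed the job in at 32 s, with the gripper clear of everything.

- **Anvil:** I gripped it by the boss and tipped it by catching one flange edge on the recess rim. I slid it in edge first, levelled it and pressed it home. Contact on the boss top was at 46 mm, which is the height for fully home, and the pictures show it flat. It sits about 2 mm off the recess centre, within the play of the recess.
- **Bottle:** It stands upright at about (0.620, 0.042), midway between block and rack. The top camera confirmed the cap within 1 px of where I expected it. My rack position is only good to about 3 mm, so the midpoint could be off by about 2 mm.
- **Tins:** The wide tin is 30 mm from the block, in line with its middle, on the side away from the rack. The small tin is on top, concentric within about 1 mm.

I did not touch the mallet, stone slab, swab tub or look-alikes. I checked this only from pictures that happened to include some of them, without measuring them again.

The readings wandered by 1–2 mm just after each move, so I relied on settled readings and relative measurements from the wrist camera. The highest force I saw was about 38 N, from the closed fingertips while pressing the anvil home. My automatic spot for the small tin had merged with the wide tin beneath it, so I measured its position by hand from the picture.

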